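# Vortex-mix a round flask in touch mode

### The arm

A 6-joint arm with a two-finger parallel gripper is mounted at the origin on the work surface. World frame = base frame: x ahead of the robot, y to its left, z up, the work surface at z = 0. Lengths are in m, angles in degrees, forces in N, time in s.
With the tool pointing down it reaches from about 0.25 to 0.725 m from the base axis. Payload 9.7 kg.
Tool frame: the origin (TCP) lies at the very end of the fingers, on their centre line; the grasp point (between the pads) lies 19 mm behind it; z points along the fingers, y is the line along which they close (so a half turn about z gives the same grasp; the last joint's range is limited). The gripper opens to 85 mm and grips with 20 to 120 N. Pads are 22 mm wide; open, the fingers measure 114 mm over their backs; the gripper's body (76 mm by 85 mm) begins 54 mm behind the grasp point. The pads swing forward as they close: fully open they stand 13 mm farther back than shut.
Start: joints at [-74.427, 4.979, 10.078, 95.1, 0, 90], TCP at [0.148, -0.53, 0.231] pointing down, gripper open.
Joint ranges: [-179.16, 179.16], [-48.56, 103.87], [-65.8, 70.77], [-126.05, 130.52], [-82.76, 87.17], [-180, 180]. Speed limits (degrees/s): [127.2, 127.2, 147.25, 180, 180, 180].

### API

Orientations are given as [roll, pitch, yaw] about the fixed x, y, z axes, in that order (R = Rz(yaw) Ry(pitch) Rx(roll)).
In Python, from workcell import bot gives the robot as it stands.
- The arm moves only by the tool step_arm, never from a script. Its argument "targets" is a list of rows, each a list of 3 entries, a list of its own where there are three numbers: the opening, from 0 (shut) to 1 (fully open), then the shift along the world's x, y, z in mm, then the turn, a rotation vector about the world's x, y, z in rad. In form: [[grip, [tx, ty, tz], [wx, wy, wz]], ...]. A call has 1 to 8 rows; each row is the pose to reach, as a shift and turn from the pose commanded when the call began; what a row does not reach only later rows make up. A row lasts 1/10 s, in which the tool goes at most 50 mm and 8.59 degrees, less where a joint would pass 70% of its speed; a pose out of reach is approached as far as the arm can. A call with a gripper value outside its range is refused whole. The fingers move at their own pace and stop on an object; "force" is the grip in N (left out, the last holds). Time passes only in rows, so rows that repeat a pose let the fingers close. It gives the time, the measured TCP pose, the force, the opening and the grip force at its end, in the units of the state.
- bot.get_obs(): the state, without advancing time (a new reading comes with each control period).
- bot.camera(name): name is "scene" or "top" or "wrist"; returns (picture, depth): 400x640x3 uint8, red, green, blue; 400x640 float32, m along the optical axis (not along the pixel's ray), 0 where there is no reading.
- bot.camera_params(name): a dict with "K" (3x3 intrinsics, pixels), "k1" (the pictures are not rectified: a ray, as slopes to the right and down, at radius r is drawn at 1 + k1 r^2 times it, then the intrinsics apply), "R" (3x3) and "t" (3): a world point X has camera coordinates R X + t. Camera axes: x right, y down, z forward; pixel columns grow to the right and rows downward; lengths in m; the calibration is good to about 2 mm. A picture is of the moment at which its call begins: read the wrist's pose just before it. camera_params takes no time and is no camera call; for the wrist camera it gives the pose at the moment of the call.
- bot.job_done(): hands the job in; it is judged then, once.
The state is a dict: "time": time; "q": joint angles; "qd": joint speeds; "joint_efforts": joint torques, N m; "ee_pos": TCP position; "tcp_rot": TCP orientation; "wrist_force": force on the tool from outside, world axes, zero at the start; "torque": the same for the moment, N m; "opening": finger opening in m; "grasp_force": force on a finger pad.
Only numpy, scipy, OpenCV 4.12 (cv2) and the standard library are available. Lean on these libraries where they do the work, as an engineer would, in place of code of your own. Each camera call takes 0.05 s, during which the arm holds its last target. There are 200 camera calls.

### The job

Arm the vortex mixer by pressing its three keys down one at a time, the round key first, then the long bar key, then the small square key. Then take the round-bottomed flask off its cork ring, set it upright in the mixer's sprung ring cradle and press it down firmly but gently (glass: no ramming), well past half of the spring's travel. The mixer only runs while it is pressed, so finish still holding the flask pressed down; do not let go, and leave the other flask, the vial, jar, beaker and bottle where they stand.

Things in the scene. Friction and masses are not known exactly. Their poses are not given: they have to be found in the camera images.
- mixer: White fixed box-shaped mixer, 220 (x) x 180 (y) x 65 mm high, on the bench. Origin: centre of its underside; z up. Near its -x side (65 mm from the origin) a row of three off-white keys along y stands on its flat top; on its +x side (50 mm from the origin, y = 0) the sprung ring cradle stands on a coil spring. Turned by up to 0.35 rad about z.
- key_round (a joint): Travel of the round key in m: 0 up, 0.006 fully down. Spring key: starts moving at about 1 N, fully down at 4 N, springs back up. Pressed means beyond 0.004.
- key_round_top (a point): Centre of the top face of the round key (32 mm diameter, the middle one of the row); the top face is 77 mm above the bench, 12 mm above the mixer's top. Its z axis points up, its x and y axes are the mixer's.
- key_bar (a joint): Travel of the long bar key, as for key_round.
- key_bar_top (a point): Centre of the top face of the long bar key (44 mm along the mixer's x, 18 mm along y), 55 mm to the mixer's +y side of the round key, same height.
- key_square (a joint): Travel of the small square key, as for key_round.
- key_square_top (a point): Centre of the top face of the small square key (20 x 20 mm), 55 mm to the mixer's -y side of the round key, same height.
- cradle (a joint): How far the ring cradle is pressed down, in m: 0 up, 0.020 on its stop. Spring: about 2 N to start moving it, rising by 0.4 N per mm, about 10 N at the stop. Springs back when let go.
- cradle_seat (a point): Where the centre of the flask's ball lies when seated in the ring cradle; on its axis, moving with it (135 mm above the bench with the cradle up). The cradle is a black rubber ring, 84 mm across, a 45 degree funnel inside (mouth 67 mm across), rim 123 mm above the bench when up; the ball rests in the funnel and centres itself when a few mm off.
- flask: Loose stoppered round-bottomed flask, amber glass, 0.12 to 0.2 kg: ball of 64 mm diameter, straight round neck of 24 mm diameter from 62 to 108 mm above the underside, black stopper of 22 mm diameter up to 122 mm. Origin: lowest point of the ball; z up along the neck. Starts upright on the cork ring, its underside 16 mm above the bench, left or right of the mixer.
- flask_ball (a point): Centre of the flask's ball, 32 mm above the flask's origin.
- flask_neck (a point): Point on the neck's axis 90 mm above the flask's origin: grip here from above (24 mm wide, free all round).
- cork_ring: Cork ring that stays put, 86 mm outside, 44 mm inside, 25 mm high, on the bench, on which the flask stands at the start. Origin: centre of its underside.
- conical_flask: Bystander: loose conical amber flask with a flat bottom 76 mm across, 106 mm high, standing on the bench on the other side of the mixer from the round flask. Origin: centre of its underside. Not to be used.
- vial: Bystander: small vial, 28 mm diameter, 55 mm high, right of the mixer. Origin: centre of its underside.
- jar: Bystander: white jar, 52 mm diameter, 65 mm high, left of the mixer. Origin: centre of its underside.
- beaker: Bystander: glass beaker, 72 mm diameter, 90 mm high, beyond the mixer. Origin: centre of its underside.
- reagent_bottle: Bystander: amber bottle, 68 mm diameter, 150 mm high, far left. Origin: centre of its underside.
Not all that is in view belongs to the job. What is shaped like the flask but green or turquoise is not meant. Of the things that look like the cork_ring, the middle-sized one is meant.

How it is judged (in metres and radians):
On the way, in this order (a step that is already met when the one before it is completed fails the run):
1. the round key is pressed (beyond 4 mm), the other two up (value of joint key_round above 0.004 m and value of joint each of key_bar, key_square below 0.002 m), for 0.05 s.
2. then the long bar key is pressed, the other two up (value of joint key_bar above 0.004 m and value of joint each of key_round, key_square below 0.002 m), for 0.05 s.
3. then the small square key is pressed, the other two up (value of joint key_square above 0.004 m and value of joint each of key_round, key_bar below 0.002 m), for 0.05 s.
4. then the flask is lifted clear of the cork ring by the fingers (height (world z) of flask above 0.06 m and contact force between the fingers and flask above 2 N and contact force between flask and cork_ring below 0.1 N and value of joint cradle below 0.004 m), for 0.1 s.
5. then the flask is seated in the cradle and presses it down past half its travel (value of joint cradle above 0.01 m and horizontal distance between flask_ball and cradle_seat below 0.006 m and distance between flask_ball and cradle_seat below 0.008 m and angle between flask's own z axis and vertical below 0.25 rad and contact force between flask and cradle above 3 N), for 0.3 s.
At the end, for the whole second after the job is handed in: Through the last second the robot holds the flask (over 2 N) down in the cradle: pressed over 10 of its 20 mm with over 3 N, ball within 6 mm of the cradle axis and 8 mm of the seat, neck within 0.25 rad of vertical, flask still (under 0.02 m/s), keys up (under 2 mm) (all of step 5 and contact force between any of the fingers, the arm and flask above 2 N and linear speed of flask below 0.02 m/s and value of joint each of key_round, key_bar, key_square below 0.002 m); the arm keeps its last pose, push and grip.
It fails at once if two keys pressed at the same time (value of joint each of key_round, key_bar above 0.003 m or value of joint each of key_bar, key_square above 0.003 m or value of joint each of key_round, key_square above 0.003 m).
It fails at once if the flask rammed against the cradle (over 45 N) (contact force between flask and cradle above 45 N).
It fails at once if the flask tipped over (more than 1 rad) (angle between flask's own z axis and vertical above 1 rad).
It fails at once if the conical flask, vial, jar, beaker or bottle moved by more than 25 mm (distance of any of conical_flask, vial, jar, beaker, reagent_bottle from where it was at the start of the episode above 0.025 m).
It also fails if it takes over 54 s, if anything falls off the work surface, if the arm or the gripper's body presses on something with over 40 N, if the wrist force passes 120 N, or if a joint passes its speed limit or range.

## Working session

There is one attempt and no reset: what is moved stays moved. The work goes in short steps, Python scripts to look and compute and a tool call to move; the robot and the scene stay as the last step left them, time stands still between calls to the robot, and variables do not carry over. Pictures are saved under pics/ and viewed, at most 10 in all, crops included, and the job is handed in when it is done.

Besides the shell and the picture viewer there is one more tool, called after "Emit:" as name(argument=value, ...) on one line, values as JSON. step_arm: Moves the arm, as the interface text tells. Its arguments: {"type":"object","properties":{"targets":{"type":"array","items":{"type":"array"}},"force":{"type":"number"}},"required":["targets"]}

```bash
mkdir -p pics
cat > h.py <<'E'
import numpy as np, cv2
from workcell import bot
def pts(dep,p):
    K=np.array(p["K"]);R=np.array(p["R"]);t=np.array(p["t"])
    v,u=np.mgrid[0:400,0:640]
    n=cv2.undistortPoints(np.stack([u,v],-1).reshape(-1,1,2).astype(np.float64),K,np.array([p["k1"],0,0,0.])).reshape(400,640,2)
    c=np.dstack([n[...,0]*dep,n[...,1]*dep,dep])
    return (c-t)@R   # world points
def ray(u,v,p,z):
    K=np.array(p["K"]);R=np.array(p["R"]);t=np.array(p["t"])
    n=cv2.undistortPoints(np.array([[[u,v]]],float),K,np.array([p["k1"],0,0,0.]))[0,0]
    o=-R.T@t;d=R.T@np.array([n[0],n[1],1.]);return o+d*(z-o[2])/d[2]
E
python3 - <<'E'
from h import *
for n in("top","scene"):
    im,d=bot.camera(n);p=bot.camera_params(n)
    np.savez(n+".npz",im=im,d=d,**{k:np.array(v) for k,v in p.items()})
    cv2.imwrite(f"pics/{n}0.png",im[...,::-1]);print(n,p["K"],p["k1"],-np.array(p["R"]).T@np.array(p["t"]))
o=bot.get_obs();print(o["time"],o["ee_pos"],o["tcp_rot"],o["wrist_force"])
E
```

```text
top [[408.87259086   0.         319.32624403]
 [  0.         408.87259086 195.94913952]
 [  0.           0.           1.        ]] -0.10152642248460543 [0.38042908 0.1072832  1.17435853]
scene [[474.69108813   0.         319.90731452]
 [  0.         474.69108813 199.7971693 ]
 [  0.           0.           1.        ]] 0.035565660410117744 [ 1.19692599 -0.05888198  1.12568616]
0.1 [ 0.14759919 -0.52961305  0.23064038] [-1.79931217e+02  7.20407285e-04  1.55733071e+01] [-0.25306626  0.35755722  0.06994127]
```

View pics/top0.png

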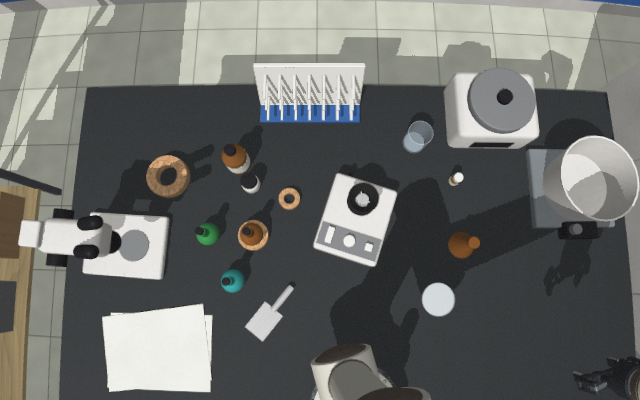

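View pics/scene0.png

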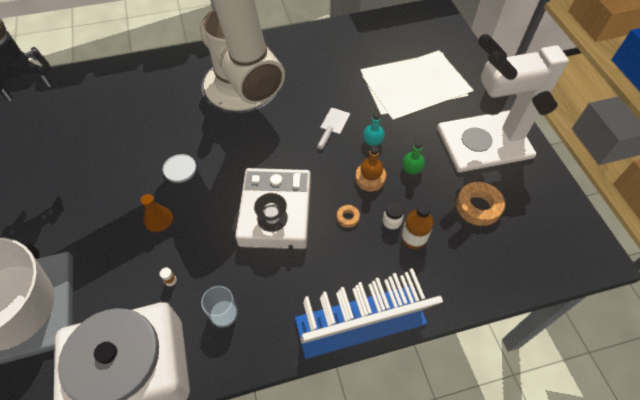

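The top view shows the mixer around (355,218) with its keys: bar (330,234), round (349,241) and square (368,246). The cradle is at (362,197), and the amber flask on the middle-sized ring is at (253,233). In the scene view the mixer is at (273,210), the cradle at (271,210) and the flask at (371,168), with green and turquoise decoys close by.

Run:
```python
from h import *
W={}
def reg(P,u0,u1,v0,v1): 
    m=np.zeros((400,640),bool);m[v0:v1,u0:u1]=1;return m
for n,mx,fl in(("top",(305,405,165,275),(236,272,215,252)),("scene",(230,320,160,255),(350,392,143,192))):
    p=dict(np.load(n+".npz"));im=p["im"].astype(int);P=pts(p["d"],p);ok=p["d"]>0;z=P[...,2]
    M=reg(P,*mx)&ok
    print("==",n)
    # mixer top
    m=M&(abs(z-.065)<.004); print("top z",np.median(z[m]))
    m2=M&(z>.055)
    q=P[m2][:,:2].astype(np.float32);r=cv2.minAreaRect((q*1000));print("mixer rect",r)
    # keys: bright pixel components z .071-.082
    k=(M&(z>.0715)&(z<.083)).astype(np.uint8)
    c,l,s,ce=cv2.connectedComponentsWithStats(k,connectivity=4)
    for i in range(1,c):
        if s[i,4]>15: w=P[l==i];print("key",s[i],ce[i].round(1),w.mean(0).round(4),np.median(w[:,2]).round(4),ray(*ce[i],p,.077).round(4))
    # cradle rim
    m=M&(z>.112)&(z<.135)
    if m.sum()>5:
        q=P[m][:,:2].astype(np.float32)*1000;print("rim",m.sum(),np.percentile(z[m],[10,50,90]).round(4),cv2.minEnclosingCircle(q),cv2.fitEllipse(cv2.convexHull(q)))
    # flask
    F=reg(P,*fl)&ok
    rgb=im
    am=F&(rgb[...,0]>rgb[...,2]*1.5+10)&(z>.03)
    m=F&(z>.030)&(z<.078)&am;w=P[m]
    # sphere radius .032
    from scipy.optimize import least_squares
    f=least_squares(lambda x:np.linalg.norm(w-x,axis=1)-.032,np.r_[w[:,:2].mean(0),.045],loss="soft_l1",f_scale=.002)
    print("ball",f.x.round(4),np.abs(f.fun).mean(),len(w))
    for a,b in((.08,.12),(.126,.15)):
        m=F&(z>a)&(z<b);print("neck",a,m.sum(),P[m].mean(0).round(4),P[m].max(0).round(4),P[m].min(0).round(4))
    m=F&(z>.018)&(z<.03);q=P[m][:,:2].astype(np.float32)*1000;print("cork",cv2.minEnclosingCircle(q),np.median(z[m]))
```

```text
== top
top z 0.0649919594493985
mixer rect ((522.0968017578125, -0.462310791015625), (180.8321990966797, 220.96238708496094), 72.08401489257812)
key [324 226  11  17 108] [329.4 233.9] [0.4767 0.0724 0.0765] 0.0763 [0.4767 0.0725 0.077 ]
key [343 235  12  12 110] [348.8 240.3] [0.4597 0.0203 0.0766] 0.0767 [0.4597 0.0203 0.077 ]
key [365 243   8   9  56] [368.5 246.6] [ 0.4427 -0.0324  0.0767] 0.0767 [ 0.4427 -0.0324  0.077 ]
rim 432 [0.1136 0.1195 0.1235] ((569.7311401367188, -15.634578704833984), 41.12359619140625) ((569.93408203125, -15.522235870361328), (81.17153930664062, 81.30782318115234), 33.13004684448242)
ball [0.4796 0.2878 0.0476] 0.0009486014592037144 325
neck 0.08 25 [0.4748 0.2802 0.1019] [0.4882 0.292  0.1199] [0.4678 0.276  0.0827]
neck 0.126 62 [0.4793 0.2868 0.1368] [0.4886 0.2971 0.1413] [0.4702 0.2766 0.1265]
cork ((479.4596862792969, 286.99456787109375), 43.05297088623047) 0.024519220396714548
== scene
top z 0.06640152993594087
mixer rect ((522.1483154296875, -0.1855316162109375), (180.08480834960938, 222.9816131591797), 72.08128356933594)
key [292 173   8  15  
[... 157 characters left out ...]
17  0.077 ]
key [270 174  12  12 105] [275.4 179.2] [0.4612 0.0199 0.0778] 0.0781 [0.4607 0.02   0.077 ]
key [267 219  10   4  19] [271.8 220.9] [ 0.5828 -0.0173  0.0742] 0.0728 [ 0.5844 -0.0174  0.077 ]
rim 459 [0.114  0.121  0.1257] ((567.443115234375, -16.095460891723633), 42.02070999145508) ((568.1715698242188, -15.209859848022461), (80.57894134521484, 82.21507263183594), 92.29464721679688)
ball [0.4788 0.287  0.049 ] 0.0017916811218475443 333
neck 0.08 90 [0.4874 0.2834 0.0984] [0.4958 0.3018 0.1199] [0.4733 0.2737 0.0803]
neck 0.126 64 [0.4817 0.2853 0.1371] [0.49   0.2963 0.1429] [0.4713 0.2747 0.1268]
cork ((447.47906494140625, 307.3701171875), 81.70020294189453) 0.026093998170195545
```

Emit:
step_arm(targets=[[0,[20,34,0],[0,0,0.06]],[0,[39,68,0],[0,0,0.12]],[0,[59,103,0],[0,0,0.18]],[0,[78,137,0],[0,0,0.24]],[0,[98,172,0],[0,0,0.3]],[0,[117,206,0],[0,0,0.36]],[0,[136,240,0],[0,0,0.42]],[0,[156,275,0],[0,0,0.49]]], force=30)

```text
time: 0.9
ee_pos: [0.3039, -0.2534, 0.2311]
tcp_rot: [-180.0, 0.0, 43.8]
wrist_force: [0.7, -1.0, 0.3]
opening: -0.0004
grasp_force: 0.0
```

Emit:
step_arm(targets=[[0,[20,34,-10],[0,0,0.06]],[0,[39,68,-25],[0,0,0.12]],[0,[59,103,-40],[0,0,0.18]],[0,[78,137,-55],[0,0,0.24]],[0,[98,172,-70],[0,0,0.3]],[0,[117,206,-85],[0,0,0.36]],[0,[140,245,-100],[0,0,0.42]],[0,[156,275,-110],[0,0,0.49]]])

```text
time: 1.7
ee_pos: [0.46, 0.0224, 0.1199]
tcp_rot: [-179.9, 0.0, 71.9]
wrist_force: [0.5, -1.1, 0.5]
opening: 0.0
grasp_force: 0.0
```

Emit:
step_arm(targets=[[0,[0,0,0],[0,0,0]],[0,[0,0,0],[0,0,0]],[0,[0,0,0],[0,0,0]]])

```text
time: 2.0
ee_pos: [0.4594, 0.0196, 0.1215]
tcp_rot: [180.0, 0.0, 71.7]
wrist_force: [-0.5, 0.3, 0.7]
opening: 0.0001
grasp_force: 0.0
```

Run:
```python
from h import *
o=bot.get_obs()
print({k:np.round(o[k],3) for k in("time","q","ee_pos","tcp_rot","wrist_force","opening")})
im,d=bot.camera("wrist");cv2.imwrite("pics/w1.png",im[...,::-1])
```

```text
{'time': np.float64(2.0), 'q': array([ 2.4540e+00, -8.1580e+00, -1.4899e+01,  8.3261e+01, -1.0000e-02,
        1.1079e+02]), 'ee_pos': array([0.459, 0.02 , 0.121]), 'tcp_rot': array([1.79999e+02, 1.10000e-02, 7.16640e+01]), 'wrist_force': array([-0.482,  0.291,  0.715]), 'opening': np.float64(0.0)}
```

Emit:
step_arm(targets=[[0,[1,0,-15],[0,0,0]],[0,[1,0,-30],[0,0,0]],[0,[1,0,-40],[0,0,0]],[0,[1,0,-44],[0,0,0]],[0,[1,0,-47],[0,0,0]],[0,[1,0,-49],[0,0,0]],[0,[1,0,-49],[0,0,0]],[0,[1,0,-49],[0,0,0]]])

```text
time: 2.85
ee_pos: [0.4609, 0.0202, 0.0727]
tcp_rot: [180.0, -0.0, 71.7]
wrist_force: [-1.6, -0.3, 3.7]
opening: -0.0
grasp_force: 1.5
```

Emit:
step_arm(targets=[[0,[0,0,-1.5],[0,0,0]],[0,[0,0,-1.5],[0,0,0]],[0,[0,0,-1.5],[0,0,0]]])

```text
time: 3.15
ee_pos: [0.461, 0.0202, 0.0711]
tcp_rot: [180.0, -0.0, 71.7]
wrist_force: [-0.2, -0.4, 5.1]
opening: -0.0
grasp_force: 2.2
```

Emit:
step_arm(targets=[[0,[0,0,10],[0,0,0]],[0,[0,0,25],[0,0,0]],[0,[5,17,25],[0,0,0]],[0,[11,35,25],[0,0,0]],[0,[16,52,25],[0,0,0]],[0,[16,52,25],[0,0,0]],[0,[16,52,25],[0,0,0]],[0,[16,52,15],[0,0,0]]])

```text
time: 3.95
ee_pos: [0.4773, 0.0718, 0.087]
tcp_rot: [179.9, -0.0, 71.7]
wrist_force: [0.1, -0.9, -0.5]
opening: 0.0005
grasp_force: 0.0
```

Emit:
step_arm(targets=[[0,[0,0,-6],[0,0,0]],[0,[0,0,-10],[0,0,0]],[0,[0,0,-13],[0,0,0]],[0,[0,0,-15],[0,0,0]],[0,[0,0,-15],[0,0,0]],[0,[0,0,-15],[0,0,0]]])

```text
time: 4.55
ee_pos: [0.4766, 0.072, 0.0711]
tcp_rot: [180.0, 0.0, 71.7]
wrist_force: [-1.3, -1.0, 3.8]
opening: 0.0
grasp_force: 1.9
```

Emit:
step_arm(targets=[[0,[0,0,-1],[0,0,0]],[0,[0,0,-1],[0,0,0]]])

```text
time: 4.75
ee_pos: [0.4767, 0.072, 0.0709]
tcp_rot: [180.0, 0.0, 71.7]
wrist_force: [-4.8, -2.7, 11.1]
opening: -0.0002
grasp_force: 5.9
```

Emit:
step_arm(targets=[[0,[0,0,10],[0,0,0]],[0,[0,0,26],[0,0,0]],[0,[-8,-26,26],[0,0,0]],[0,[-17,-52,26],[0,0,0]],[0,[-26,-80,26],[0,0,0]],[0,[-34,-104,26],[0,0,0]],[0,[-34,-104,26],[0,0,0]],[0,[-34,-104,16],[0,0,0]]])

```text
time: 5.55
ee_pos: [0.4436, -0.032, 0.0868]
tcp_rot: [179.9, -0.1, 71.6]
wrist_force: [0.5, -0.1, -0.4]
opening: -0.0002
grasp_force: 0.0
```

Emit:
step_arm(targets=[[0,[0,0,-6],[0,0,0]],[0,[0,0,-10],[0,0,0]],[0,[0,0,-13],[0,0,0]],[0,[0,0,-15],[0,0,0]],[0,[0,0,-16],[0,0,0]],[0,[0,0,-16],[0,0,0]],[0,[0,0,-16],[0,0,0]]])

```text
time: 6.25
ee_pos: [0.4426, -0.0312, 0.0709]
tcp_rot: [180.0, -0.1, 71.8]
wrist_force: [-5.1, 3.1, 12.3]
opening: 0.0001
grasp_force: 6.0
```

Emit:
step_arm(targets=[[0,[0,0,20],[0,0,0]],[0,[0,0,60],[0,0,0]],[0,[0,0,105],[0,0,0]],[0.5,[3,30,140],[0,0,0]],[1,[8,70,165],[0,0,0]],[1,[12,110,165],[0,0,0]],[1,[17,150,165],[0,0,0]],[1,[21,190,165],[0,0,0]]])

```text
time: 7.05
ee_pos: [0.4638, 0.1602, 0.2349]
tcp_rot: [180.0, -0.0, 71.7]
wrist_force: [2.0, 0.5, -1.1]
opening: 0.0721
grasp_force: 0.0
```

Emit:
step_arm(targets=[[1,[5,40,0],[0,0,0]],[1,[10,80,0],[0,0,0]],[1,[16,115,0],[0,0,0]],[1,[16,129,0],[0,0,0]],[1,[16,129,0],[0,0,0]],[1,[16,129,0],[0,0,0]]])

```text
time: 7.65
ee_pos: [0.4795, 0.2868, 0.2346]
tcp_rot: [-180.0, 0.0, 71.8]
wrist_force: [0.7, 0.2, 0.2]
opening: 0.0856
grasp_force: 0.0
```

Run:
```python
from h import *
o=bot.get_obs()
print({k:np.round(o[k],4) for k in("time","q","ee_pos","tcp_rot","wrist_force","opening")})
p=bot.camera_params("wrist");im,d=bot.camera("wrist");cv2.imwrite("pics/w2.png",im[...,::-1])
P=pts(d,p);z=P[...,2];near=(np.hypot(P[...,0]-.4795,P[...,1]-.287)<.04)&(d>0)
print("cam",-np.array(p["R"]).T@np.array(p["t"]))
for a,b in((.085,.12),(.134,.146)):
    m=near&(z>a)&(z<b)
    if m.sum()>5:
        q=(P[m][:,:2]*1000).astype(np.float32);print(a,m.sum(),P[m].mean(0).round(4),cv2.minEnclosingCircle(q),np.median(z[m]))
```

```text
{'time': np.float64(7.65), 'q': array([ 3.089750e+01,  6.307500e+00,  1.188530e+01,  9.561720e+01,
       -1.720000e-02,  1.391456e+02]), 'ee_pos': array([0.4795, 0.2868, 0.2346]), 'tcp_rot': array([-1.799872e+02,  4.100000e-02,  7.175190e+01]), 'wrist_force': array([0.7031, 0.1663, 0.2282]), 'opening': np.float64(0.0856)}
cam [0.50371635 0.36305885 0.37805122]
0.085 211 [0.4824 0.2982 0.1034] ((479.90838623046875, 290.7778015136719), 11.790185928344727) 0.10395804223430781
0.134 525 [0.4797 0.2899 0.1387] ((479.49017333984375, 289.33648681640625), 10.740100860595703) 0.13888257332251439
```

View pics/w2.png

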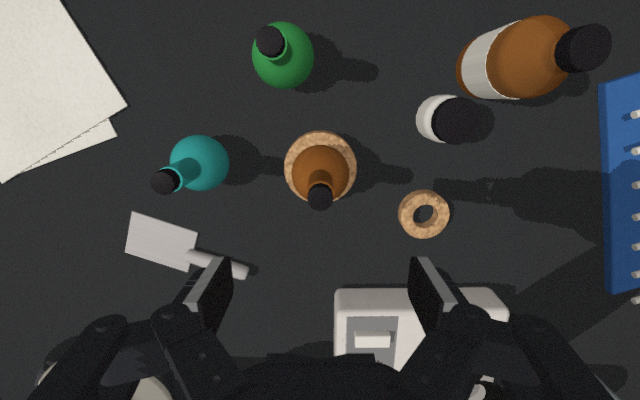

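The wrist view shows the amber flask on its ring at (320,185), with the fingers clear on both sides and the decoys well away. The stopper top measures z = 0.139 m, against 0.138 expected.

Emit:
step_arm(targets=[[1,[0,1,-30],[0,0,0]],[1,[0,1,-65],[0,0,0]],[1,[0,1,-95],[0,0,0]],[1,[0,1,-120],[0,0,0]],[1,[0,1,-137],[0,0,0]],[1,[0,1,-145],[0,0,0]],[1,[0,1,-145],[0,0,0]],[1,[0,1,-145],[0,0,0]]])

```text
time: 8.5
ee_pos: [0.4801, 0.2879, 0.091]
tcp_rot: [179.9, -0.1, 71.7]
wrist_force: [-0.7, -0.2, -0.1]
opening: 0.085
grasp_force: 0.0
```

Emit:
step_arm(targets=[[0.5,[0,0,0],[0,0,0]],[0.35,[0,0,0],[0,0,0]],[0.2,[0,0,0],[0,0,0]],[0.1,[0,0,0],[0,0,0]],[0.1,[0,0,0],[0,0,0]],[0.1,[0,0,0],[0,0,0]],[0,[0,0,0],[0,0,0]],[0,[0,0,0],[0,0,0]]], force=50)

```text
time: 9.3
ee_pos: [0.4798, 0.2883, 0.0901]
tcp_rot: [180.0, -0.0, 71.7]
wrist_force: [0.5, -0.8, 3.8]
opening: 0.0229
grasp_force: 48.8
```

Emit:
step_arm(targets=[[0,[0,0,5],[0,0,0]],[0,[0,0,20],[0,0,0]],[0,[0,0,40],[0,0,0]],[0,[0,0,65],[0,0,0]],[0,[0,0,90],[0,0,0]],[0,[0,0,115],[0,0,0]],[0,[0,0,133],[0,0,0]],[0,[0,0,140],[0,0,0]]])

```text
time: 10.1
ee_pos: [0.4801, 0.2885, 0.2327]
tcp_rot: [179.9, -0.1, 71.7]
wrist_force: [-0.3, 0.9, -1.5]
opening: 0.0228
grasp_force: 49.0
```

Emit:
step_arm(targets=[[0,[0,0,0],[0,0,0]],[0,[0,0,0],[0,0,0]],[0,[0,0,0],[0,0,0]]])

```text
time: 10.4
ee_pos: [0.4793, 0.288, 0.2286]
tcp_rot: [-179.9, 0.1, 71.7]
wrist_force: [0.1, -0.8, -1.6]
opening: 0.023
grasp_force: 49.0
```

Run:
```python
from h import *
o=bot.get_obs();e=o["ee_pos"]
print({k:np.round(o[k],4) for k in("time","ee_pos","tcp_rot","wrist_force","opening","grasp_force")})
from scipy.optimize import least_squares
for n in("top","scene"):
    p=bot.camera_params(n);im,d=bot.camera(n);P=pts(d,p);z=P[...,2];i=im.astype(int)
    near=(np.hypot(P[...,0]-e[0],P[...,1]-e[1])<.05)&(d>0)&(z>.13)&(z<e[2]-.005)
    am=near&(i[...,0]>i[...,2]*1.5+10);print(n,near.sum(),am.sum())
    if n=="scene":
        c=np.argwhere(am).mean(0).astype(int);print(c)
        cr=im[max(c[0]-80,0):c[0]+80,c[1]-120:c[1]+120];cv2.imwrite("pics/held.png",cv2.resize(cr,None,fx=3,fy=3)[...,::-1])
    if am.sum()>30:
        w=P[am]
        f=least_squares(lambda x:np.linalg.norm(w-x,axis=1)-.032,np.r_[e[:2],.18],loss="soft_l1",f_scale=.002);print("ball",f.x.round(4),np.abs(f.fun).mean())
```

```text
{'time': np.float64(10.4), 'ee_pos': array([0.4793, 0.288 , 0.2286]), 'tcp_rot': array([-1.799292e+02,  7.980000e-02,  7.172060e+01]), 'wrist_force': array([ 0.1099, -0.7682, -1.6076]), 'opening': np.float64(0.023), 'grasp_force': np.float64(49.023)}
top 159 150
ball [0.4792 0.2877 0.1861] 0.0008596401113579052
scene 439 392
[137 376]
ball [0.4778 0.287  0.1889] 0.001327959049520609
```

View pics/held.png

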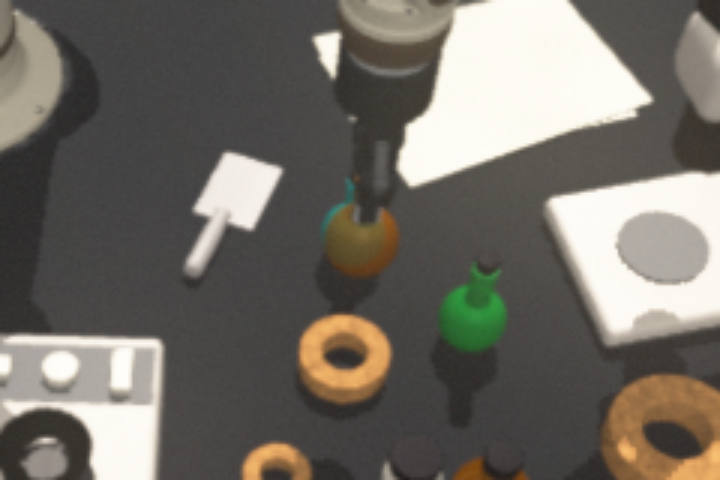

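The flask hangs upright in the fingers (ball at (360,240) in the crop) and the cork ring below it is empty. The ball lies about 41 mm under the TCP.

Emit:
step_arm(targets=[[0,[4,-15,0],[0,0,0]],[0,[13,-45,0],[0,0,0]],[0,[24,-80,0],[0,0,0]],[0,[34,-115,0],[0,0,0]],[0,[45,-150,0],[0,0,0]],[0,[55,-185,0],[0,0,0]],[0,[65,-220,0],[0,0,0]],[0,[75,-252,0],[0,0,0]]])

```text
time: 11.3
ee_pos: [0.5546, 0.0337, 0.2297]
tcp_rot: [-180.0, 0.0, 71.7]
wrist_force: [0.1, -0.3, -0.7]
opening: 0.0229
grasp_force: 49.0
```

Emit:
step_arm(targets=[[0,[8,-28,0],[0,0,0]],[0,[13,-43,0],[0,0,0]],[0,[15,-51,0],[0,0,0]],[0,[15,-52,0],[0,0,0]],[0,[15,-52,0],[0,0,0]],[0,[15,-52,0],[0,0,0]],[0,[15,-52,0],[0,0,0]]])

```text
time: 12.0
ee_pos: [0.5695, -0.0149, 0.2299]
tcp_rot: [180.0, -0.0, 71.8]
wrist_force: [-0.5, 0.4, -0.7]
opening: 0.0231
grasp_force: 49.1
```

Run:
```python
from h import *
o=bot.get_obs();e=o["ee_pos"]
print({k:np.round(o[k],4) for k in("time","ee_pos","tcp_rot","wrist_force","opening","grasp_force")})
from scipy.optimize import least_squares
for n in("top","scene"):
    p=bot.camera_params(n);im,d=bot.camera(n);P=pts(d,p);z=P[...,2];i=im.astype(int)
    near=(np.hypot(P[...,0]-e[0],P[...,1]-e[1])<.05)&(d>0)&(z>.13)&(z<e[2]-.005)
    am=near&(i[...,0]>i[...,2]*1.5+10)
    w=P[am]
    f=least_squares(lambda x:np.linalg.norm(w-x,axis=1)-.032,np.r_[e[:2],.18],loss="soft_l1",f_scale=.002);print(n,"ball",am.sum(),f.x.round(4),np.abs(f.fun).mean())
```

```text
{'time': np.float64(12.0), 'ee_pos': array([ 0.5695, -0.0149,  0.2299]), 'tcp_rot': array([ 1.799918e+02, -7.300000e-03,  7.179700e+01]), 'wrist_force': array([-0.5013,  0.3808, -0.6568]), 'opening': np.float64(0.0231), 'grasp_force': np.float64(49.0638)}
top ball 129 [ 0.5699 -0.0167  0.1886] 0.0007776952322728202
scene ball 435 [ 0.5682 -0.0159  0.1895] 0.0010936661048344667
```

Emit:
step_arm(targets=[[0,[0,0,-10],[0,0,0]],[0,[0,0,-22],[0,0,0]],[0,[0,0,-34],[0,0,0]],[0,[0,0,-42],[0,0,0]],[0,[0,0,-46],[0,0,0]],[0,[0,0,-49],[0,0,0]],[0,[0,0,-51],[0,0,0]],[0,[0,0,-53],[0,0,0]]])

```text
time: 12.9
ee_pos: [0.5698, -0.0158, 0.1772]
tcp_rot: [180.0, -0.0, 71.7]
wrist_force: [-0.8, 0.9, 1.0]
opening: 0.0229
grasp_force: 49.2
```

Emit:
step_arm(targets=[[0,[0,0,-1],[0,0,0]],[0,[0,0,-2],[0,0,0]],[0,[0,0,-3],[0,0,0]],[0,[0,0,-4],[0,0,0]],[0,[0,0,-5],[0,0,0]],[0,[0,0,-6],[0,0,0]],[0,[0,0,-6],[0,0,0]]])

```text
time: 13.6
ee_pos: [0.5698, -0.0158, 0.1708]
tcp_rot: [180.0, -0.0, 71.7]
wrist_force: [-0.5, 1.5, 2.4]
opening: 0.0231
grasp_force: 49.2
```

Emit:
step_arm(targets=[[0,[0,0,-1.5],[0,0,0]],[0,[0,0,-3],[0,0,0]],[0,[0,0,-4.5],[0,0,0]],[0,[0,0,-6],[0,0,0]],[0,[0,0,-7.5],[0,0,0]],[0,[0,0,-9],[0,0,0]],[0,[0,0,-10],[0,0,0]],[0,[0,0,-10],[0,0,0]]])

```text
time: 14.4
ee_pos: [0.5698, -0.0157, 0.1611]
tcp_rot: [180.0, -0.0, 71.7]
wrist_force: [-1.1, 2.1, 7.6]
opening: 0.0228
grasp_force: 49.6
```

Emit:
step_arm(targets=[[0,[0,0,0],[0,0,0]],[0,[0,0,0],[0,0,0]],[0,[0,0,0],[0,0,0]],[0,[0,0,0],[0,0,0]]])

```text
time: 14.8
ee_pos: [0.5698, -0.0157, 0.1613]
tcp_rot: [180.0, -0.0, 71.7]
wrist_force: [-1.0, 2.4, 6.7]
opening: 0.0226
grasp_force: 49.6
```

Run:
```python
from h import *
o=bot.get_obs();e=o["ee_pos"]
print({k:np.round(o[k],4) for k in("time","ee_pos","tcp_rot","wrist_force","opening","grasp_force","torque")})
for n in("top","scene"):
    p=bot.camera_params(n);im,d=bot.camera(n);P=pts(d,p);z=P[...,2];i=im.astype(int)
    b=(P[...,0]-.569)**2+(P[...,1]+.0156)**2
    m=(d>0)&(b<.045**2)&(b>.033**2)&(z>.085)&(z<.13)&(i.max(-1)<90)
    am=(d>0)&(b<.034**2)&(z>.1)&(z<.15)&(i[...,0]>i[...,2]*1.5+10);w=P[am]
    from scipy.optimize import least_squares
    f=least_squares(lambda x:np.linalg.norm(w-x,axis=1)-.032,np.r_[e[:2],.12],loss="soft_l1",f_scale=.002) if am.sum()>20 else None
    print(n,"rim z",m.sum(),np.percentile(z[m],[50,80,90,95]).round(4),"ball",am.sum(),f is not None and f.x.round(4))
    if n=="scene": cv2.imwrite("pics/end.png",cv2.resize(im[140:280,180:360],None,fx=4,fy=4)[...,::-1])
```

```text
{'time': np.float64(14.8), 'ee_pos': array([ 0.5698, -0.0157,  0.1613]), 'tcp_rot': array([ 1.79957e+02, -2.76000e-02,  7.17284e+01]), 'wrist_force': array([-1.0378,  2.3973,  6.6544]), 'opening': np.float64(0.0226), 'grasp_force': np.float64(49.6341), 'torque': array([ 0.3875,  0.2165, -0.0714])}
top rim z 85 [0.1052 0.1072 0.1077 0.1081] ball 108 [ 0.5706 -0.0175  0.1201]
scene rim z 112 [0.1071 0.1092 0.1101 0.1107] ball 378 [ 0.5685 -0.0166  0.1205]
```

View pics/end.png

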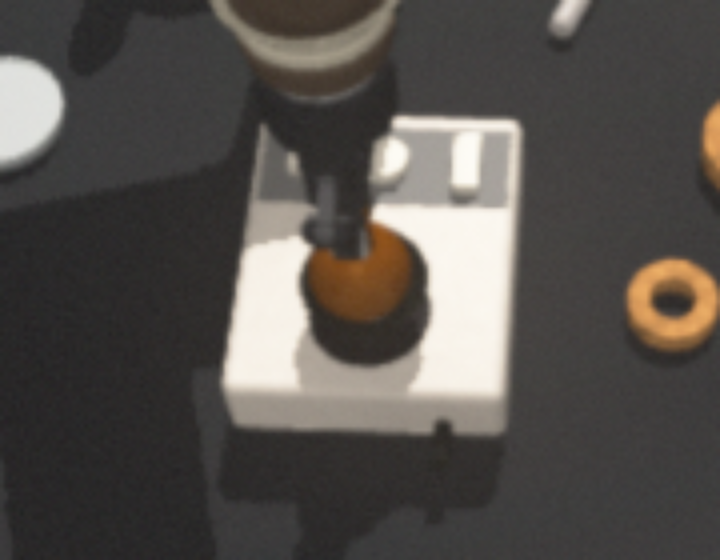

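The flask is seated upright in the cradle (ball at (360,275) in the crop). The ball is at z ≈ 0.120 m, so the cradle is about 15 mm down, with about 8 N on it and the keys up. I'm handing the job in.

```bash
python3 -c "
from workcell import bot
print(bot.job_done())"
```

```text
the job is handed in; nothing more can be done
None
```

I pressed the round, bar and square keys in order, and the flask is held seated in the cradle about 15 mm down (about 8 N). The job is handed in at 14.9 s; the hand-in call returned no verdict.

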